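Roll the vial onto the reading line and scan it

ROBOT

A 6-joint arm with a two-finger parallel gripper is mounted at the origin on the work surface. World frame = base frame: x ahead of the robot, y to its left, z up, the work surface at z = 0. Lengths are in m, angles in rad, forces in N, time in s.
With the tool pointing down it reaches from about 0.425 to 1.125 m from the base axis. Payload 14.9 kg.
Tool frame: the origin (TCP) lies on the front face of the gripper's body, between the roots of the fingers; the fingertips stand 78 mm ahead of it and the grasp point (between the pads) lies 60 mm ahead of it; y points along the fingers, x is the direction in which the jaws open and shut, and the axes are right-handed (so a half turn about y gives the same grasp; the last joint's range is limited). The gripper opens to 91 mm and grips with 3 to 60 N. Pads are 32 mm wide; open, the fingers measure 118 mm over their backs; the gripper's body (76 mm by 178 mm) begins 60 mm behind the grasp point.
Start: joints at [-1.297, 0.379, 1.734, -0, 1.028, -0.033], TCP at [0.211, -0.667, 0.292] pointing down, gripper open.
Joint ranges: [-2.77, 2.77], [-0.74, 2.19], [0, 2.66], [-1.06, 4.2], [0.31, 2.87], [-3.08, 3.08]. Speed limits (rad/s): [1.89, 1.89, 2.39, 3.14, 3.14, 3.14].

INTERFACE

Orientations are given as [roll, pitch, yaw] about the fixed x, y, z axes, in that order (R = Rz(yaw) Ry(pitch) Rx(roll)).
In Python, from bench import env gives the robot as it stands.
- The arm moves only by the shell command python3 -m creep 'ROWS' [FORCE]. ROWS is JSON, a list that holds one entry, the list of rows, each a list of 7 numbers: the shift along the world's x, y, z scaled (see below), then the turn, a rotation vector about the world's x, y, z scaled (see below), then the gripper command: -1 is shut, 1 is fully open, values between are in proportion. A call has 1 to 20 rows; each row shifts and turns the commanded pose from where the row before left it; what a row does not reach is not made up. The controller multiplies each number of a shift by 0.05 m and each number of a turn by pi rad. A row lasts 1/12 s, in which the tool goes at most 41.7 mm and 7.16 degrees, less where a joint would pass 70% of its speed; a pose out of reach is approached as far as the arm can. A call with a number of a shift or a turn outside -1 to 1 is refused whole. A call with a gripper value outside its range is refused whole. The fingers move at their own pace and stop on an object; FORCE is the grip in N (left out, the last holds). Time passes only in rows, so rows that do not move let the fingers close. It gives the time, the measured TCP pose, the force and the opening at its end, in the units of the state.
- env.state(): the state, without advancing time (a new reading comes with each control period).
- env.grab_frame(name): name is "scene" or "top" or "wrist"; returns the picture (480x640x3 uint8, blue, green, red); there is no depth.
- env.camera_info(name): a dict with "mtx" (3x3 intrinsics, pixels), "distortion" ([k1, k2, p1, p2, k3] as OpenCV has them; the pictures are not rectified), "R" (3x3) and "t" (3): a world point X has camera coordinates R X + t. Camera axes: x right, y down, z forward; pixel columns grow to the right and rows downward; lengths in m; the calibration is good to about 2 mm. A picture is of the moment at which its call begins: read the wrist's pose just before it. camera_info takes no time and is no camera call; for the wrist camera it gives the pose at the moment of the call.
- env.finish_job(): hands the job in, once; it reports no verdict.
The state is a dict: "time": time; "joint_positions": joint angles; "qd": joint speeds; "joint_torque": joint torques, N m; "tool_pos": TCP position; "eef_rot": TCP orientation; "wrist_force": force on the tool from outside, world axes, zero at the start; "wrist_torque": the same for the moment, N m; "gripper_width": finger opening in m.
Only numpy, scipy, OpenCV 4.12 (cv2) and the standard library are available. Lean on these libraries where they do the work, as an engineer would, in place of code of your own. Each camera call takes 0.05 s, during which the arm holds its last target. There are 200 camera calls.

TASK

The capped vial that lies on its side on the black mat has to be scanned. With a fingertip, gently push its top sideways to roll it over the mat (several strokes are fine), without gripping or lifting it, until it rests on the white line, lying along the line with its middle near the line's middle; let go of it there, then press the button on top of the reader fully down and release it. Leave the standing vial and everything else on the bench alone.

Things in the scene. Friction and masses are not known exactly. Their poses are not given: they have to be found in the camera images.
- vial: the only lying vial: amber cylinder, white cap, paper label with dark rings; 28 mm diameter all along, 95 mm long, about 70 g, loose on the mat 75 to 115 mm left or right of the line. Origin: mid-length, on its axis, 20 mm above the bench. x along it, nearly parallel to the line; z up at the start, turns as it rolls. A light rub over its top rolls it half as far; pushed low on its side it slides.
- station: reading station, fixed: black rubber mat 170 x 300 mm, 6 mm thick, and an off-white reader box 70 x 120 mm, 60 mm high, at the mat's far edge. Origin: middle of the mat, at bench height. x along the white line to the reader; y across the line, the way the vial rolls; z up. Mat: x -85 to 85, y -150 to 150 mm; reader: x 90 to 160, y -60 to 60 mm.
- line_mid (a point): middle of the white line (8 mm wide, 165 mm long, painted flat on the mat along the station's x axis), on the mat's top face, 6 mm above the bench. Its axes are those of the station.
- scan_button (a joint): travel of the black round push button (28 mm across) on top of the reader, in m: 0 up, 0.006 fully down; about 4 N presses it fully, it springs back when released.
- scan_button_top (a point): middle of the button's top face when up; moves down with it. It is pressed straight down.
- standing_vial: bystander: the same kind of vial, 28 mm in diameter, 95 mm tall, standing upright on the mat on the other side of the line. Origin: centre of its underside. It must not be moved.
- reagent_bottle: bystander: amber bottle 70 mm across and 170 mm tall standing on the bench to the left of the mat. Origin: centre of its underside.
- jar: bystander: white jar 60 mm across, 75 mm tall, on the bench to the right of the mat. Origin: centre of its underside.
- beaker: bystander: glass beaker 72 mm across, 90 mm tall, on the bench to the right of the mat. Origin: centre of its underside.
- spatula: bystander: small spatula 180 mm long lying on the bench to the left of the mat. Origin: near its middle, on its underside.
Not all that is in view belongs to the job. Leave any pink look-alike of the vial alone.

How it is judged:
By the outcome, as a careful person would: the job done as asked, in the order asked, and still so for the second after the job is handed in, with the robot touching nothing.
It also fails if it takes over 48 s, if anything falls off the work surface, if the arm or the gripper's body presses on something with over 40 N, if the wrist force passes 120 N, or if a joint passes its speed limit or range.

## Working session

There is one attempt and no reset: what is moved stays moved. The work goes in short steps, Python scripts to look and compute and a shell command to move; the robot and the scene stay as the last step left them, time stands still between calls to the robot, and variables do not carry over. Pictures are saved under pics/ and viewed, about 8 in all and at most 12, crops included, and the job is handed in when it is done.

```bash
mkdir -p pics; ls
python3 - <<'E'
from bench import env
import cv2,numpy as np
s=env.state();print(s)
for n in("scene","top"):
    f=env.grab_frame(n);cv2.imwrite(f"pics/{n}0.png",f)
    c=env.camera_info(n);print(n,c)
E
```

```text
pics
{'time': 0.0, 'joint_positions': array([-1.29733196e+00,  3.79396056e-01,  1.73476775e+00, -5.70947835e-06,
        1.02847931e+00, -3.33089537e-02]), 'qd': array([ 6.52262189e-05,  5.27409351e-05,  1.03379514e-03, -9.66738671e-04,
        2.27178030e-03, -7.73585372e-04]), 'joint_torque': array([-1.00451151e-03, -7.63738775e+01, -4.34370518e+01,  6.50676177e-02,
        4.24819090e-02, -7.92756282e-05]), 'tool_pos': array([ 0.21129532, -0.66703305,  0.2916034 ]), 'eef_rot': array([-1.57076623e+00,  1.05004704e-03, -1.26402004e+00]), 'wrist_force': array([-0.63311712, -0.12198693,  0.01372143]), 'wrist_torque': array([ 0.01679721,  0.00446817, -0.00108292]), 'gripper_width': 0.0912573311965817}
scene {'mtx': array([[433.35726952,   0.        , 316.49408277],
       [  0.        , 433.35726952, 227.66449568],
       [  0.        ,   0.        ,   1.        ]]), 'distortion': array([0.01427543, 0.        , 0.        , 0.        , 0.        ]), 'R': array([[-0.3692161 ,  0.92934155,  0.00193657],
       [ 0.75482893,  0.30109865, -0.58272883],
       [-0.54213721, -0.21369108, -0.81266436]]), 't': array([ 0.20191034, -0.36273681,  1.26811194])}
top {'mtx': array([[561.08069259,   0.        , 321.43685955],
       [  0.        , 561.08069259, 236.83156936],
       [  0.        ,   0.        ,   1.        ]]), 'distortion': array([-0.17199428,  0.        ,  0.        ,  0.        ,  0.        ]), 'R': array([[ 0.02568754, -0.99966871,  0.00161612],
       [-0.99306782, -0.02570335, -0.11469802],
       [ 0.11470156,  0.00134139, -0.99339909]]), 't': array([0.00159391, 0.53643478, 1.11767883])}
```

View pics/top0.png

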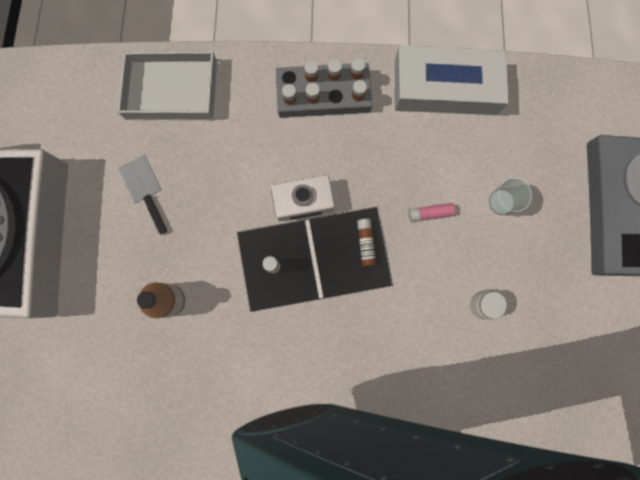

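View pics/scene0.png

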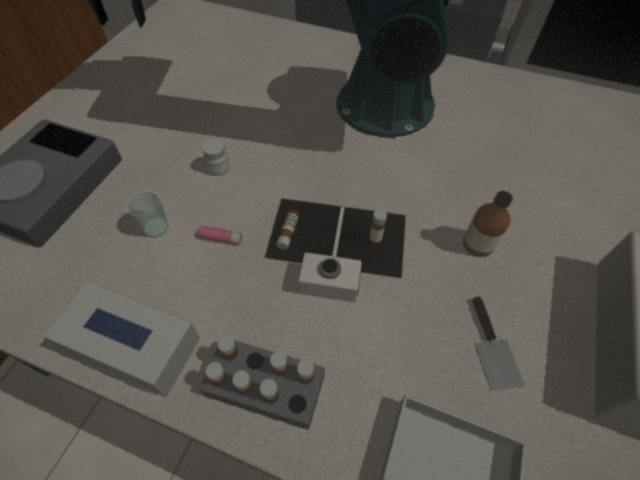

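Top view: candidates are the amber vial lying on the mat at (366,243), the pink look-alike at (433,212), the standing vial at (271,264) and the rack vials at (290-360, 65-95). I choose the one at (366,243). The line middle is near (315,258) and the button near (302,194). In the scene view the lying vial is at (288,229) and the button at (330,267).

```bash
cat > h.py <<'E'
from bench import env
import cv2,numpy as np
def ray(c,uv,z):
    p=cv2.undistortPoints(np.array(uv,float).reshape(-1,1,2),c["mtx"],np.array(c["distortion"]))[:,0]
    d=np.c_[p,np.ones(len(p))]@c["R"]; o=-c["R"].T@c["t"]
    return o+d*((z-o[2])/d[:,2])[:,None]
def proj(c,X):
    return cv2.projectPoints(np.array(X,float).reshape(-1,3),cv2.Rodrigues(c["R"])[0],c["t"],c["mtx"],np.array(c["distortion"]))[0][:,0]
def big(m,roi):
    z=np.zeros_like(m);x0,y0,x1,y1=roi;z[y0:y1,x0:x1]=m[y0:y1,x0:x1]
    cs,_=cv2.findContours(z,cv2.RETR_EXTERNAL,cv2.CHAIN_APPROX_NONE)
    return max(cs,key=cv2.contourArea)
E
python3 - <<'E'
from h import *
np.set_printoptions(precision=4,suppress=True)
f=cv2.imread("pics/top0.png");c=env.camera_info("top")
g=f.max(2)
m=(g<60).astype(np.uint8)*255
m=cv2.morphologyEx(m,cv2.MORPH_CLOSE,np.ones((25,25)))
k=big(m,(225,205,400,315));k=cv2.convexHull(k)
w=ray(c,k.reshape(-1,2),.006)[:,:2]
r=cv2.minAreaRect((w*1000).astype(np.float32));print("mat",r)
# line
l=((g>110)*255).astype(np.uint8)
kl=big(l,(304,224,326,298));pl=ray(c,kl.reshape(-1,2),.006)[:,:2]
rl=cv2.minAreaRect((pl*1000).astype(np.float32));print("line",rl)
# vial
v=((g>70)*255).astype(np.uint8)
kv=big(v,(352,212,380,275))
pv=ray(c,kv.reshape(-1,2),.020)[:,:2]
print("vial",cv2.minAreaRect((pv*1000).astype(np.float32)),cv2.boundingRect(kv))
ks=big(((g>110)*255).astype(np.uint8),(258,250,285,278));print("standcap",ray(c,cv2.minEnclosingCircle(ks)[0],.101))
hb=big(((g<90)*255).astype(np.uint8),(285,180,320,208));print("button",cv2.minEnclosingCircle(hb),ray(c,cv2.minEnclosingCircle(hb)[0],.07))
cv2.imwrite("pics/crop1.png",cv2.resize(f[170:320,225:400],None,fx=4,fy=4,interpolation=2))
# scene triangulation of button
s=cv2.imread("pics/scene0.png");cs=env.camera_info("scene")
kb=big(((s.max(2)<85)*255).astype(np.uint8),(316,256,345,280));print("scene btn",cv2.minEnclosingCircle(kb))
for z in(.06,.066,.072,.08):print(z,ray(cs,cv2.minEnclosingCircle(kb)[0],z),ray(c,cv2.minEnclosingCircle(hb)[0],z))
wc=env.camera_info("wrist");print(wc["mtx"],wc["R"],-wc["R"].T@wc["t"])
E
```

```text
mat ((510.58258056640625, 33.63459777832031), (199.63922119140625, 294.2613525390625), 11.754354476928711)
line ((489.7381896972656, 29.838481903076172), (156.39675903320312, 10.009870529174805), 11.850172996520996)
vial ((530.5342407226562, -76.38716125488281), (98.90572357177734, 29.74409294128418), 8.224251747131348) (357, 218, 19, 48)
standcap [[0.4743 0.1134 0.101 ]]
button ((303.0, 193.5), 8.139510154724121) [[0.6178 0.0544 0.07  ]]
scene btn ((328.8999938964844, 268.70001220703125), 11.229534149169922)
0.06 [[0.6151 0.0539 0.06  ]] [[0.6198 0.0548 0.06  ]]
0.066 [[0.6184 0.055  0.066 ]] [[0.6186 0.0546 0.066 ]]
0.072 [[0.6217 0.0561 0.072 ]] [[0.6174 0.0543 0.072 ]]
0.08 [[0.6261 0.0576 0.08  ]] [[0.6159 0.054  0.08  ]]
[[364.0032   0.     318.9141]
 [  0.     364.0032 240.0627]
 [  0.       0.       1.    ]] [[ 0.3026 -0.9531  0.0001]
 [-0.9164 -0.2909  0.2749]
 [-0.262  -0.0833 -0.9615]] [ 0.2849 -0.6437  0.3848]
```

View pics/crop1.png

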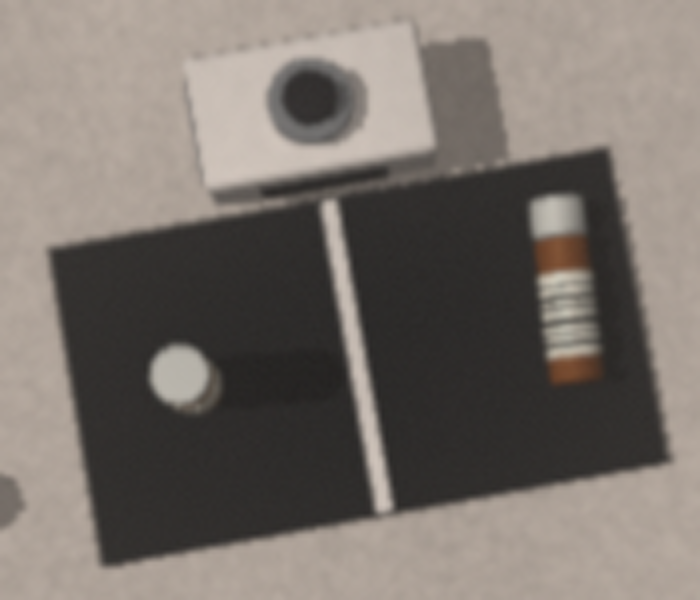

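The close crop confirms the choice: amber vial with white cap toward the reader, ringed label, on the mat's right half. The line runs from crop (329,200) to (384,512). Next I measure it in the station frame.

Run:
```python
from h import *
np.set_printoptions(precision=4,suppress=True)
f=cv2.imread("pics/top0.png");c=env.camera_info("top");g=f.max(2)
C=ray(c,np.array([[50,248],[608,150],[670,462],[103,565]])/4+[225,170]-.4,.006);print("corners",C, [np.linalg.norm(C[i]-C[i-1]) for i in range(4)],C.mean(0))
l=((g>100)*255).astype(np.uint8)
kl=cv2.findNonZero(cv2.bitwise_and(l,cv2.fillPoly(np.zeros_like(l),[np.array([[302,222],[313,222],[327,298],[315,298]])],255))).reshape(-1,2)
vx,vy,x0,y0=cv2.fitLine(kl.astype(np.float32),cv2.DIST_L2,0,.01,.01).ravel();L=ray(c,[[x0+vx/vy*(y-y0),y] for y in(220,298)],.006)
d=L[0]-L[1];yl=np.arctan2(d[1],d[0]);print("line ends",L,np.linalg.norm(d),np.degrees(yl))
M=C.mean(0); n=np.array([-np.sin(yl),np.cos(yl)]);a=np.array([np.cos(yl),np.sin(yl)])
print("mid off line",n@(M-L[0])[:2])
kv=big(((g>70)*255).astype(np.uint8),(352,212,380,275))
m=cv2.drawContours(np.zeros_like(g),[kv],-1,255,-1);p=ray(c,cv2.findNonZero(m).reshape(-1,2),.022)[:,:2]
ev,V=np.linalg.eigh(np.cov(p.T));ax=V[:,1]*np.sign(V[0,1]);print("vial",p.mean(0),np.degrees(np.arctan2(ax[1],ax[0])),"L",np.sqrt(12*ev))
q=p.mean(0)-M[:2];print("vial in station",a@q,n@q)
q=np.array([.4743,.1134])-M[:2];print("stand in station",a@q,n@q)
q=np.array([.6183,.0546])-M[:2];print("button in station",a@q,n@q)
```

```text
corners [[ 0.5456  0.1929  0.006 ]
 [ 0.6052 -0.0992  0.006 ]
 [ 0.4419 -0.1341  0.006 ]
 [ 0.381   0.1587  0.006 ]] [np.float64(0.168119402348634), np.float64(0.29819854027766657), np.float64(0.167009866669788), np.float64(0.2990357709728997)] [0.4934 0.0296 0.006 ]
line ends [[0.5738 0.0479 0.006 ]
 [0.4117 0.0131 0.006 ]] 0.1658733055585229 12.125689882216708
mid off line -0.0010219056490867841
vial [ 0.5301 -0.0761] 7.54661239439912 L [0.0283 0.0979]
vial in station 0.01367582065811965 -0.11103219210264914
stand in station -0.0010691208693267415 0.08595701193380988
button in station 0.12736676803567562 -0.0017793114515581492
```

```bash
python3 -m creep '[[[0.375,0.685,-0.1,0,0,0.026,-0.2],[0.375,0.685,-0.1,0,0,0.026,-0.2],[0.375,0.685,-0.1,0,0,0.026,-0.2],[0.375,0.685,-0.1,0,0,0.026,-0.2],[0.375,0.685,-0.1,0,0,0.026,-0.2],[0.375,0.685,-0.1,0,0,0.026,-0.2],[0.375,0.685,-0.1,0,0,0.026,-0.2],[0.375,0.685,-0.1,0,0,0.026,-0.2],[0.375,0.685,-0.1,0,0,0.026,-0.2],[0.375,0.685,-0.1,0,0,0.026,-0.2],[0.375,0.685,-0.1,0,0,0.026,-0.2],[0.375,0.685,-0.1,0,0,0.026,-0.2],[0.375,0.685,-0.1,0,0,0.026,-0.2],[0.375,0.685,-0.1,0,0,0.026,-0.2],[0.375,0.685,-0.1,0,0,0.026,-0.2],[0.375,0.685,-0.1,0,0,0.026,-0.2],[0.375,0.685,-0.1,0,0,0.026,-0.2],[0,0,0,0,0,0,-0.2],[0,0,0,0,0,0,-0.2]]]'
python3 - <<'E'
from h import *
f=env.grab_frame("wrist");cv2.imwrite("pics/w1.png",f);c=env.camera_info("wrist");s=env.state();print(s)
np.save("wc1.npy",c,allow_pickle=True)
E
```

```text
time: 1.68
tool_pos: [0.5305, -0.0835, 0.2067]
eef_rot: [-1.571, 0.001, 0.128]
wrist_force: [-0.2, 0.1, 0.9]
gripper_width: 0.0365
{'time': 1.7333, 'joint_positions': array([-2.01687464e-01,  2.50293729e-01,  2.10108816e+00, -1.54169642e-04,
        7.91008175e-01, -3.27027997e-01]), 'qd': array([-0.03426014, -0.01304859,  0.00655166, -0.00299375, -0.00053509,
        0.00114019]), 'joint_torque': array([ 2.86545128e+00, -5.62220156e+01, -3.56014252e+01,  1.12550757e-01,
        1.64776779e-02, -2.12686672e-02]), 'tool_pos': array([ 0.53000815, -0.08460866,  0.20689845]), 'eef_rot': array([-1.57064391e+00,  7.90336874e-04,  1.25449037e-01]), 'wrist_force': array([0.42509506, 0.1951775 , 0.38895022]), 'wrist_torque': array([-0.06236459, -0.0981832 , -0.05369629]), 'gripper_width': 0.03651800876899967}
```

View pics/w1.png

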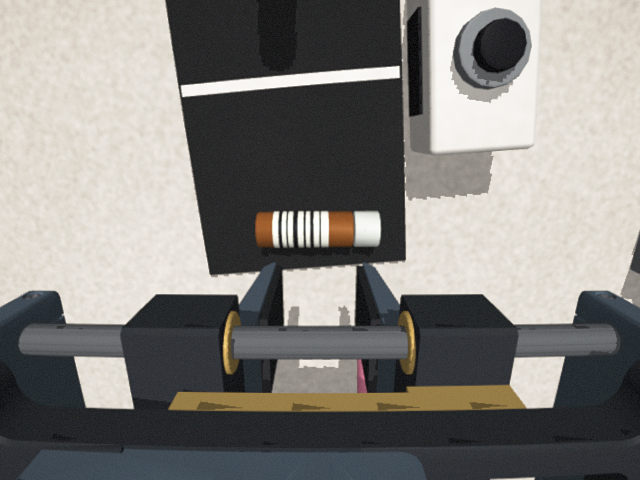

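Wrist view: vial centred at (318,229) and lying nearly level, with the line from (182,91) to (400,72). The fingers are below it and 36 mm apart.

```bash
cat >> h.py <<'E'
np.set_printoptions(precision=4,suppress=True)
YL=np.radians(12.1)
def measure(f,c,roi,line=None,mid=np.array([.4932,.0306]),yl=YL,th=90):
    g=f.max(2); out={}
    def pca(m,z):
        p=ray(c,cv2.findNonZero(m).reshape(-1,2),z)[:,:2]
        r=cv2.minAreaRect((p*1000).astype(np.float32)); e,V=np.linalg.eigh(np.cov(p.T)); a=V[:,1]*np.sign(V[0,1])
        return p.mean(0),np.degrees(np.arctan2(a[1],a[0])),np.sqrt(12*e)
    def fill(roi,t):
        k=big(((g>t)*255).astype(np.uint8),roi);return cv2.drawContours(np.zeros_like(g),[k],-1,255,-1)
    if line: print("line",pca(fill(line,140),.006))
    p,y,s=pca(fill(roi,th),.022);a=np.array([np.cos(yl),np.sin(yl)]);n=np.array([-a[1],a[0]]);q=p-mid
    print("vial",p,"yaw",round(y,2),"skew",round(y-np.degrees(yl),2),"size",s,"station x,y",round(a@q,4),round(n@q,4))
E
python3 - <<'E'
from h import *
c=np.load("wc1.npy",allow_pickle=True).item();f=cv2.imread("pics/w1.png")
measure(f,c,(225,195,395,259),(181,60,401,102))
g=f.max(2)
k=big(((g<70)*255).astype(np.uint8),(470,5,535,80));uv=cv2.minEnclosingCircle(k);print(uv)
for z in(.062,.066,.07):print(ray(c,uv[0],z))
E
```

```text
line (array([0.493 , 0.0303]), np.float64(11.813389182559584), array([0.0086, 0.1661]))
vial [ 0.5499 -0.0743] yaw 6.62 skew -5.48 size [0.0279 0.0538] station x,y 0.0335 -0.1145
((498.87042236328125, 45.28184509277344), 28.904541015625)
[[0.6207 0.06   0.062 ]]
[[0.619  0.0589 0.066 ]]
[[0.6173 0.0577 0.07  ]]
```

```bash
sed -i 's/    def fill(roi,t):/    def fill(roi,t):\n        global K/; s/k=big(((g>t)\*255).astype(np.uint8),roi)/k=big(cv2.morphologyEx(((g>t)*255).astype(np.uint8),cv2.MORPH_CLOSE,np.ones((7,7))),roi)/' h.py
python3 - <<'E'
from h import *
c=np.load("wc1.npy",allow_pickle=True).item();f=cv2.imread("pics/w1.png")
measure(f,c,(225,195,395,259),(181,60,401,102))
E
python3 -m creep '[[[0.03,-0.08,-0.4,0,0,0,-0.2],[0,0,-0.4,0,0,0,-0.2],[0,0,-0.4,0,0,0,-0.2],[0,0,-0.4,0,0,0,-0.2],[0,0,-0.1,0,0,0,-0.2],[0,0,-0.04,0,0,0,-0.2],[0,0,0,0,0,0,-0.2]]]'
```

```text
line (array([0.4932, 0.0303]), np.float64(11.82021897500852), array([0.0086, 0.167 ]))
vial [ 0.5276 -0.0773] yaw 7.23 skew -4.87 size [0.0283 0.0979] station x,y 0.011 -0.1127
time: 2.32
tool_pos: [0.5315, -0.0898, 0.1205]
eef_rot: [-1.571, 0.0, 0.123]
wrist_force: [0.1, -0.1, -0.5]
gripper_width: 0.0363
```

```bash
python3 -m creep '[[[-0.03,0.02,-0.06,0,0,0,-0.2],[0,0,-0.06,0,0,0,-0.2],[0,0,0,0,0,0,-0.2]]]'
python3 -m creep '[[[0,0,-0.04,0,0,0,-0.2],[0,0,0,0,0,0,-0.2]]]'
```

```text
time: 2.57
tool_pos: [0.5302, -0.0881, 0.1145]
eef_rot: [-1.571, -0.0, 0.124]
wrist_force: [-0.4, -0.6, 0.7]
gripper_width: 0.0366
time: 2.73
tool_pos: [0.5304, -0.0881, 0.1125]
eef_rot: [-1.571, -0.001, 0.125]
wrist_force: [-0.6, 0.2, 2.0]
gripper_width: 0.0363
```

```bash
python3 -m creep '[[[0,0,-0.02,0,0,0,-0.2],[0,0,0,0,0,0,-0.2]]]'; python3 -m creep '[[[0,0,0,0,0,0,-0.2]]]'
```

```text
time: 2.9
tool_pos: [0.5306, -0.0882, 0.1121]
eef_rot: [-1.571, -0.0, 0.125]
wrist_force: [-5.7, -0.7, 17.4]
gripper_width: 0.0365
time: 2.98
tool_pos: [0.5306, -0.0882, 0.1122]
eef_rot: [-1.571, -0.0, 0.125]
wrist_force: [-4.5, -0.4, 18.1]
gripper_width: 0.0362
```

```bash
python3 -m creep '[[[0,0,0.012,0,0,0,-0.2],[-0.02,0.06,0,0,0,0.004,-0.2],[-0.04,0.12,0,0,0,0.005,-0.2],[-0.04,0.12,0,0,0,0.005,-0.2],[-0.04,0.12,0,0,0,0.005,-0.2]]]'; python3 -m creep '[[[-0.04,0.12,0,0,0,0.005,-0.2],[-0.04,0.12,0,0,0,0.005,-0.2],[-0.04,0.12,0,0,0,0.005,-0.2],[-0.03,0.08,0,0,0,0.003,-0.2],[-0.02,0.04,0,0,0,0,-0.2],[0,0,0,0,0,0,-0.2]]]'
python3 - <<'E'
from h import *
f=env.grab_frame("wrist");cv2.imwrite("pics/w2.png",f);c=env.camera_info("wrist")
f=env.grab_frame("top");cv2.imwrite("pics/t2.png",f)
np.save("wc2.npy",c,allow_pickle=True)
E
```

```text
time: 3.4
tool_pos: [0.524, -0.0666, 0.1124]
eef_rot: [-1.572, -0.002, 0.186]
wrist_force: [3.8, 0.7, 6.4]
gripper_width: 0.0368
time: 3.9
tool_pos: [0.5153, -0.0423, 0.1124]
eef_rot: [-1.572, -0.002, 0.243]
wrist_force: [3.3, 0.6, 6.4]
gripper_width: 0.0365
```

View pics/w2.png

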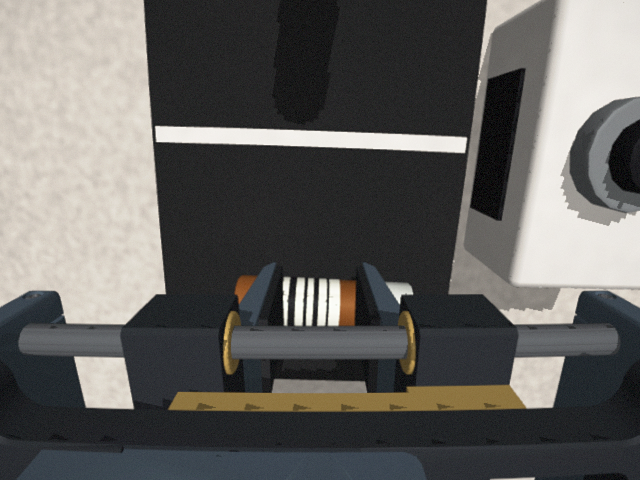

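The vial rolled under the fingers and its label turned. It is now at about (320,300) and nearly square to the tool. I lift, step back and measure.

```bash
python3 -m creep '[[[0,0,0.3,0,0,0,-0.2],[0,0,0.4,0,0,0,-0.2],[0.1,-0.3,0.4,0,0,0,-0.2],[0.1,-0.3,0,0,0,0,-0.2],[0,0,0,0,0,0,-0.2]]]'
cat > look.py <<'E'
from h import *
import sys
n=sys.argv[1];c=env.camera_info("wrist");f=env.grab_frame("wrist");cv2.imwrite(f"pics/{n}.png",f);t=env.state();print(t["tool_pos"],t["eef_rot"])
X=lambda x,y,z:[.4932+x*np.cos(YL)-y*np.sin(YL),.0306+x*np.sin(YL)+y*np.cos(YL),z]
yv=float(sys.argv[2]);u=proj(c,[X(x,y,.02) for x in(-.075,.08) for y in(yv-.026,yv+.026)])
r=(*np.floor(u.min(0)).astype(int),*np.ceil(u.max(0)).astype(int));r=tuple(int(max(0,v)) for v in r);print(r)
measure(f,c,r)
E
python3 look.py w3 -0.088
```

```text
time: 4.42
tool_pos: [0.5257, -0.0741, 0.1679]
eef_rot: [-1.572, -0.002, 0.241]
wrist_force: [0.5, 0.5, -0.7]
gripper_width: 0.0365
[ 0.5246 -0.0733  0.167 ] [-1.5709 -0.0003  0.2405]
(193, 180, 427, 262)
vial [ 0.5202 -0.053 ] yaw 10.73 skew -1.37 size [0.0278 0.0977] station x,y 0.0089 -0.0874
```

```bash
python3 -m creep '[[[-0.04,0.12,-0.4,0,0,0,-0.2],[0,0,-0.4,0,0,0,-0.2],[0,0,-0.2,0,0,0,-0.2],[0,0,-0.1,0,0,0,-0.2],[0,0,0,0,0,0,-0.2]]]'; python3 -m creep '[[[-0.03,0.06,0,0,0,0.003,-0.2],[-0.05,0.12,0,0,0,0.003,-0.2],[-0.05,0.12,0,0,0,0.003,-0.2],[-0.05,0.12,0,0,0,0.003,-0.2],[-0.05,0.12,0,0,0,0.003,-0.2],[-0.05,0.12,0,0,0,0.003,-0.2],[-0.05,0.12,0,0,0,0.003,-0.2],[-0.04,0.1,0,0,0,0.003,-0.2],[-0.02,0.05,0,0,0,0,-0.2],[0,0,0,0,0,0,-0.2]]]'; python3 -m creep '[[[0,0,0.3,0,0,0,-0.2],[0,0,0.4,0,0,0,-0.2],[0.1,-0.3,0.4,0,0,0,-0.2],[0.1,-0.3,0,0,0,0,-0.2],[0,0,0,0,0,0,-0.2]]]'
python3 look.py w4 -0.063
```

```text
time: 4.88
tool_pos: [0.5213, -0.0666, 0.112]
eef_rot: [-1.569, 0.005, 0.242]
wrist_force: [-15.8, -2.5, 26.3]
gripper_width: 0.0363
time: 5.72
tool_pos: [0.5038, -0.0198, 0.1124]
eef_rot: [-1.571, -0.002, 0.317]
wrist_force: [2.6, 1.2, 4.8]
gripper_width: 0.0362
time: 6.13
tool_pos: [0.5143, -0.0517, 0.1681]
eef_rot: [-1.572, -0.002, 0.316]
wrist_force: [0.5, 0.8, 0.2]
gripper_width: 0.0365
[ 0.5133 -0.0509  0.1671] [-1.571  -0.0004  0.3152]
(206, 170, 441, 268)
vial [ 0.509  -0.0298] yaw 14.28 skew 2.18 size [0.0279 0.0977] station x,y 0.0028 -0.0623
```

```bash
python3 -m creep '[[[-0.03,0.19,-0.4,0,0,0,-0.2],[0,0,-0.4,0,0,0,-0.2],[0,0,-0.2,0,0,0,-0.2],[0,0,-0.09,0,0,0,-0.2],[0,0,0,0,0,0,-0.2]]]'; python3 -m creep '[[[-0.015,0.06,0,0,0,-0.001,-0.2],[-0.025,0.12,0,0,0,-0.002,-0.2],[-0.025,0.12,0,0,0,-0.002,-0.2],[-0.025,0.12,0,0,0,-0.002,-0.2],[-0.025,0.12,0,0,0,-0.002,-0.2],[-0.025,0.12,0,0,0,-0.002,-0.2],[-0.025,0.12,0,0,0,-0.002,-0.2],[-0.02,0.1,0,0,0,0,-0.2],[-0.01,0.05,0,0,0,0,-0.2],[0,0,0,0,0,0,-0.2]]]'; python3 -m creep '[[[0,0,0.3,0,0,0,-0.2],[0,0,0.4,0,0,0,-0.2],[0.1,-0.3,0.4,0,0,0,-0.2],[0.1,-0.3,0,0,0,0,-0.2],[0,0,0,0,0,0,-0.2]]]'
python3 look.py w5 -0.037
```

```text
time: 6.6
tool_pos: [0.5104, -0.0407, 0.1122]
eef_rot: [-1.569, 0.005, 0.317]
wrist_force: [-10.2, -2.8, 17.2]
gripper_width: 0.0364
time: 7.43
tool_pos: [0.5013, 0.0061, 0.1124]
eef_rot: [-1.57, 0.001, 0.276]
wrist_force: [-2.8, -1.3, 5.6]
gripper_width: 0.0362
time: 7.85
tool_pos: [0.5131, -0.0257, 0.1686]
eef_rot: [-1.572, -0.002, 0.275]
wrist_force: [0.6, -0.1, -0.2]
gripper_width: 0.0364
[ 0.5122 -0.025   0.1677] [-1.571  -0.0007  0.2742]
(199, 174, 432, 263)
vial [ 0.5058 -0.0064] yaw 12.2 skew 0.1 size [0.028  0.0976] station x,y 0.0046 -0.0388
```

```bash
python3 -m creep '[[[-0.08,0.14,-0.4,0,0,0,-0.2],[0,0,-0.4,0,0,0,-0.2],[0,0,-0.2,0,0,0,-0.2],[0,0,-0.1,0,0,0,-0.2],[0,0,0,0,0,0,-0.2]]]'; python3 -m creep '[[[-0.02,0.06,0,0,0,0,-0.2],[-0.035,0.12,0,0,0,0,-0.2],[-0.035,0.12,0,0,0,0,-0.2],[-0.035,0.12,0,0,0,0,-0.2],[-0.035,0.12,0,0,0,0,-0.2],[-0.035,0.12,0,0,0,0,-0.2],[-0.035,0.12,0,0,0,0,-0.2],[-0.03,0.1,0,0,0,0,-0.2],[-0.02,0.05,0,0,0,0,-0.2],[0,0,0,0,0,0,-0.2]]]'; python3 -m creep '[[[0,0,0.3,0,0,0,-0.2],[0,0,0.4,0,0,0,-0.2],[0.1,-0.3,0.4,0,0,0,-0.2],[0.1,-0.3,0,0,0,0,-0.2],[0,0,0,0,0,0,-0.2]]]'
python3 look.py w6 -0.014
```

```text
time: 8.32
tool_pos: [0.5067, -0.0172, 0.1122]
eef_rot: [-1.569, 0.005, 0.276]
wrist_force: [-10.5, -1.9, 17.4]
gripper_width: 0.0362
time: 9.15
tool_pos: [0.4939, 0.0295, 0.1124]
eef_rot: [-1.571, -0.0, 0.276]
wrist_force: [1.1, 1.6, 3.0]
gripper_width: 0.0364
time: 9.57
tool_pos: [0.5048, -0.0026, 0.1683]
eef_rot: [-1.572, -0.002, 0.274]
wrist_force: [-0.6, -0.5, -0.2]
gripper_width: 0.0369
[ 0.5039 -0.0019  0.1675] [-1.5709 -0.      0.2738]
(204, 177, 437, 265)
vial [0.5023 0.0229] yaw 9.77 skew -2.33 size [0.0386 0.1297] station x,y 0.0072 -0.0094
```

View pics/w6.png

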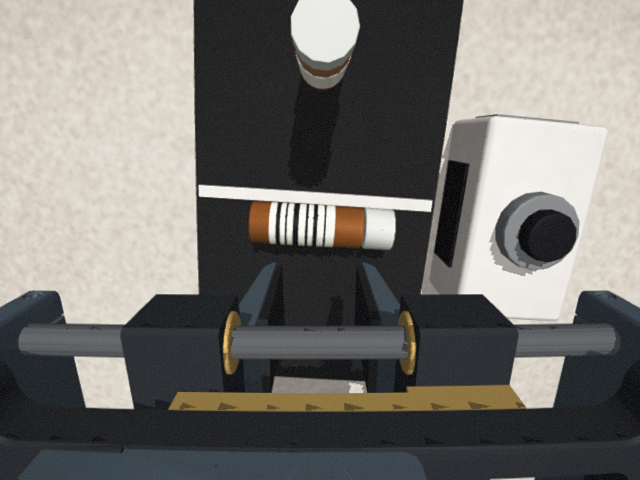

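The vial lies just short of the line: ends at columns 249 and 395, rows 202-249, with the line directly above it in the picture.

```bash
cat > corners.py <<'E'
from h import *
def corners(u,c):
    a=np.array([np.cos(YL),np.sin(YL)]);n=np.array([-a[1],a[0]])
    P=ray(c,u,.02)[:,:2]-[.4932,.0306];S=np.c_[P@a,P@n];print(S)
    d=(S[2]+S[3]-S[0]-S[1]);print("centre",S.mean(0),"skew",np.degrees(np.arctan2(d[1],d[0])),"len",np.linalg.norm(d)/2)
E
python3 - <<'E'
from corners import *
f=cv2.imread("pics/w6.png");c=env.camera_info("wrist")
g=f[...,::-1].astype(int)
amber=((g[...,0]>90)&(g[...,0]-g[...,2]>50))[180:265,230:410]
for x0,x1 in((0,60),(80,180)):
    ys,xs=np.nonzero(amber[:,x0:x1]);print(xs.min()+x0+230,xs.max()+x0+230,ys.min()+180,ys.max()+180)
corners([[249,202],[251,247],[393,249.5],[395,209]],c)
E
```

```text
249 270 202 238
334 363 207 245
[[-0.0458 -0.0017]
 [-0.0441 -0.0332]
 [ 0.0543 -0.0288]
 [ 0.0523 -0.0003]]
centre [ 0.0042 -0.016 ] skew 1.6917116267472574 len 0.09831338137862887
```

```bash
python3 -m creep '[[[-0.03,0.2,-0.4,0,0,0,-0.2],[0,0,-0.4,0,0,0,-0.2],[0,0,-0.2,0,0,0,-0.2],[0,0,-0.1,0,0,0,-0.2],[0,0,0,0,0,0,-0.2]]]'; python3 -m creep '[[[-0.015,0.06,0,0,0,-0.001,-0.2],[-0.035,0.12,0,0,0,-0.002,-0.2],[-0.035,0.12,0,0,0,-0.002,-0.2],[-0.035,0.12,0,0,0,-0.002,-0.2],[-0.035,0.12,0,0,0,-0.002,-0.2],[-0.015,0.06,0,0,0,0,-0.2],[-0.01,0.03,0,0,0,0,-0.2],[0,0,0,0,0,0,-0.2]]]'; python3 -m creep '[[[0,0,0.3,0,0,0,-0.2],[0,0,0.4,0,0,0,-0.2],[0.1,-0.3,0.4,0,0,0,-0.2],[0.1,-0.3,0,0,0,0,-0.2],[0,0,0,0,0,0,-0.2]]]'
python3 look.py w7 0
```

```text
time: 10.03
tool_pos: [0.5011, 0.0091, 0.1121]
eef_rot: [-1.569, 0.005, 0.276]
wrist_force: [-11.7, -1.8, 18.5]
gripper_width: 0.0366
time: 10.7
tool_pos: [0.4936, 0.0407, 0.1124]
eef_rot: [-1.571, -0.0, 0.248]
wrist_force: [1.3, 0.6, 2.3]
gripper_width: 0.0369
time: 11.12
tool_pos: [0.5044, 0.0088, 0.1683]
eef_rot: [-1.572, -0.002, 0.246]
wrist_force: [0.8, 0.0, -0.2]
gripper_width: 0.0364
[0.5035 0.0096 0.1675] [-1.5709 -0.0001  0.2455]
(199, 176, 433, 259)
vial [0.5    0.0332] yaw 10.92 skew -1.18 size [0.0275 0.1336] station x,y 0.0072 0.0011
```

View pics/w7.png

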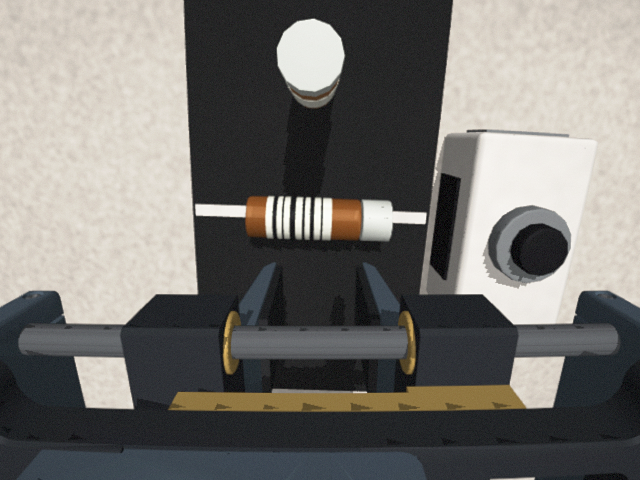

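The vial now sits over the line: ends at columns 246 and 392, rows 197-241, with the line showing on both sides at rows 211 and 218.

Run:
```python
from corners import *
f=cv2.imread("pics/w7.png");c=env.camera_info("wrist");g=cv2.cvtColor(f,cv2.COLOR_BGR2GRAY)
m=((f.max(2)>80)*255).astype(np.uint8)
for x in(250,258,340,350,370,385):
    y=np.nonzero(m[185:255,x])[0]+185;print(x,y.min(),y.max())
corners([[246,197],[247,239],[391,241],[392,201]],c)
print(ray(c,[[220,211],[410,218]],.006), "line check")
```

```text
250 196 234
258 196 234
340 199 237
350 200 238
370 199 240
385 200 240
[[-0.0448  0.0143]
 [-0.0447 -0.0149]
 [ 0.0545 -0.0128]
 [ 0.0527  0.015 ]]
centre [0.0044 0.0004] skew 0.7874512087019342 len 0.0984143988908537
[[0.428  0.0179 0.006 ]
 [0.5612 0.046  0.006 ]] line check
```

```bash
python3 -m creep '[[[0,0,0.25,0,0,0,-1],[0.57,0.237,0,0,0,0,-1],[0.57,0.237,0,0,0,0,-1],[0.57,0.237,0,0,0,0,-1],[0.58,0.237,0,0,0,0,-1],[0,0,0,0,0,0,-1],[0,0,0,0,0,0,-1],[0,0,-0.25,0,0,0,-1],[0,0,-0.25,0,0,0,-1],[0,0,0,0,0,0,-1]]]'
python3 - <<'E'
from corners import *
f=cv2.imread("pics/w7.png")
k=big(((f.max(2)<50)*255).astype(np.uint8),(508,220,575,280));print(cv2.minEnclosingCircle(k),cv2.boundingRect(k))
c=env.camera_info("wrist");np.save("x.npy",c["t"]);f=env.grab_frame("wrist");cv2.imwrite("pics/w8.png",f);cv2.imwrite("pics/s8.png",env.grab_frame("scene")[180:330,230:430].repeat(3,0).repeat(3,1));print(env.state()["tool_pos"])
E
```

```text
time: 12.0
tool_pos: [0.6172, 0.0578, 0.1543]
eef_rot: [-1.57, 0.002, 0.247]
wrist_force: [-5.1, 2.9, 19.2]
gripper_width: 0.0004
((538.2410888671875, 248.0), 28.400049209594727) (510, 224, 57, 51)
[0.6171 0.0578 0.1543]
```

View pics/s8.png

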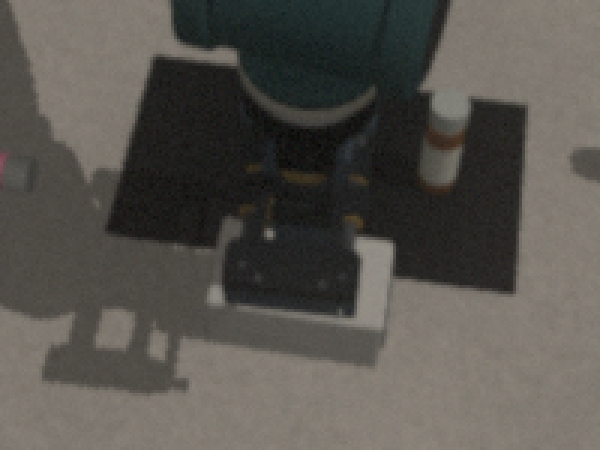

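The tip already carries 19 N at a tip height of 0.076 m, so the button stands taller than I measured. I rise in small steps to get force against height.

```bash
for i in 1 2 3 4 5; do python3 -m creep '[[[0,0,0.04,0,0,0,-1],[0,0,0,0,0,0,-1],[0,0,0,0,0,0,-1]]]' | egrep -o 'tool_pos.*|wrist_f.*'; done
```

```text
tool_pos: [0.617, 0.0577, 0.1559]
wrist_force: [-0.0, 2.4, 2.9]
tool_pos: [0.6173, 0.0577, 0.1584]
wrist_force: [-1.3, -0.3, 2.2]
tool_pos: [0.6179, 0.0578, 0.1608]
wrist_force: [0.6, -0.0, -0.2]
tool_pos: [0.618, 0.0578, 0.1629]
wrist_force: [-0.9, -0.3, 0.3]
tool_pos: [0.618, 0.0578, 0.165]
wrist_force: [0.5, -0.7, -0.4]
```

The force fell from 19 N at the hard stop (TCP 0.1543), through about 3 N and 2 N of spring, to 0 by 0.1608. That is the full 6 mm travel, pressed and released. I retreat and check the final state.

```bash
python3 -m creep '[[[0,0,0.6,0,0,0,-1],[0,0,0.6,0,0,0,-1],[0,0,0.6,0,0,0,-1],[-0.1,-0.6,0.3,0,0,0,-1],[-0.1,-0.7,0.1,0,0,0,-1],[-0.1,-0.7,0,0,0,0,-1],[-0.1,-0.7,0,0,0,0,-1],[-0.1,-0.7,0,0,0,0,-1],[-0.1,-0.7,0,0,0,0,-1],[-0.1,-0.7,0,0,0,0,-1],[-0.1,-0.7,0,0,0,0,-1],[0,0,0,0,0,0,-1],[0,0,0,0,0,0,-1]]]'
python3 - <<'E'
from h import *
f=env.grab_frame("top");cv2.imwrite("pics/t9.png",cv2.resize(f[150:330,215:415],None,fx=3,fy=3,interpolation=2));c=env.camera_info("top")
cv2.imwrite("pics/t9full.png",f)
g=f.max(2)
try:
    ks=big(((g>110)*255).astype(np.uint8),(258,250,285,278));print("standcap",ray(c,cv2.minEnclosingCircle(ks)[0],.101))
except Exception as e:print(e)
E
```

```text
time: 14.43
tool_pos: [0.5775, -0.2187, 0.2748]
eef_rot: [-1.571, 0.0, 0.245]
wrist_force: [-0.1, 0.9, -0.1]
gripper_width: 0.0005
standcap [[0.473  0.1121 0.101 ]]
```

View pics/t9.png

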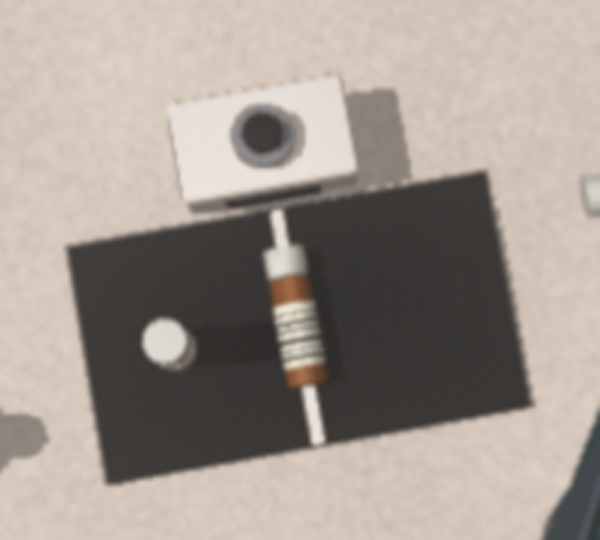

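The overhead crop shows the vial along the line, from crop (285,245) to (307,385). The line shows at both ends, the standing vial is in place at (168,342), and the button is up at (263,133). I hand in.

```bash
python3 -c "
from bench import env
print(env.finish_job())"
```

```text
the job is handed in; nothing more can be done
None
```

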